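Hang the empty line reel on its stand

TASK

Take the wooden rod by its handle, thread it through the hole of the empty washing-line reel lying on the ledge, lift the reel on the rod without gripping the reel itself, and carry it to the steel stand. Lower the rod into both forks so that the reel hangs between them, and only then let go. Leave the washing things around where they are.

Things in the scene. Friction and masses are not known exactly. Their poses are not given: they have to be found in the camera images.
- rod: Loose wooden rod with a square handle, about 45 g. Origin: middle of the handle, on the rod's axis. Along its own y: handle 24 x 24 mm in section and 70 mm long (y -35 to +35 mm), then a bare round rod 10 mm in diameter and 160 mm long (y +35 to +195 mm). It starts lying level on the flat of its handle, axis 12 mm above the ledge, the bare rod sticking out clear of the ledge, tip towards the robot's left (+y); balance point about 20 mm from the origin towards the tip.
- rod_shoulder (a point): Point on the rod's axis where the bare rod leaves the handle (35 mm from the rod's origin).
- rod_tip (a point): Free end of the rod, on its axis (195 mm from the rod's origin).
- reel: Empty wooden reel, 50 mm long, about 80 g, lying on its side so that the hole is level. Two octagonal flanges 80 mm across flats and 8 mm thick, hub 40 mm across, a straight octagonal hole 22 mm across flats right through along its own y axis. Origin: middle of the hole; 40 mm above the ledge at the start. It stands on flats and does not roll by itself, but slides if pushed. Both ends are alike.
- stand: Bare steel stand fixed to the ledge. Origin: middle of the underside. Foot plate 90 mm (x) by 130 mm (y), 8 mm thick; two upright forks 8 mm thick at y = -50 and +50 mm, each a 22 mm wide post with a V-shaped notch on top (sides at 45 degrees, 42 mm wide at its mouth and 21 mm deep, bottom of the V 60 mm and outer tips about 81 mm above the ledge). 92 mm clear between the forks. It works either way round.
- stand_seat (a point): Point midway between the two forks at the height of the rod's axis when it lies in the notches: 67 mm above the ledge. Its y runs along the line from fork to fork.
- cups: Bystander: three cups stacked upside down, 80 mm wide, 151 mm high. Origin: centre of the underside.
- basin: Bystander: round steel basin, 240 mm wide, 100 mm high. Origin: centre of the underside.
- brush: Bystander: wooden scrubbing brush lying bristles down, block 150 x 55 mm with a short handle towards its own -x, 42 mm high. Origin: under the middle of the block.
- soapdish: Bystander: dish with a bar of soap, 75 x 110 mm, 32 mm high. Origin: centre of the underside.
- bottle: Bystander: bottle, 66 mm wide, 190 mm high. Origin: centre of the underside.
- tub: Bystander: small clay cup, 90 mm wide, 60 mm high. Origin: centre of the underside.
- lidbox: Bystander, fixed: plastic box 130 x 240 mm, 86 mm high at most, with a sliding lid drawn half open that overhangs its right end (-y) by 110 mm. Origin: centre of the underside.
There are look-alikes about, which are no part of the job. What is shaped like the reel but green is not meant.

How it is judged:
By the outcome, as a careful person would: the job done as asked, in the order asked, and still so for the second after the job is handed in, with the robot touching nothing.
It also fails if it takes over 53 s, if anything falls off the work surface, if the arm or the gripper's body presses on something with over 40 N, if the wrist force passes 120 N, or if a joint passes its speed limit or range.

ROBOT

A 6-joint arm with a two-finger parallel gripper is mounted at the origin on the work surface. World frame = base frame: x ahead of the robot, y to its left, z up, the work surface at z = 0. Lengths are in mm, angles in degrees, forces in N, time in s.
With the tool pointing down it reaches from about 350 to 850 mm from the base axis. Payload 8.1 kg.
Tool frame: the origin (TCP) lies midway between the tips of the shut fingers; the grasp point (between the pads) lies 19 mm behind it; z points along the fingers, y is the line along which they close (so a half turn about z gives the same grasp; the last joint's range is limited). The gripper opens to 85 mm and grips with 20 to 120 N. Pads are 22 mm wide; open, the fingers measure 114 mm over their backs; the gripper's body (76 mm by 85 mm) begins 54 mm behind the grasp point. The pads swing forward as they close: fully open they stand 13 mm farther back than shut.
Start: joints at [-76.398, 7.471, 85.268, -0, 87.261, -4.893], TCP at [190.354, -569.008, 231.292] pointing down, gripper open.
Joint ranges: [-169.43, 169.43], [-51.17, 129.36], [1.28, 143.12], [-76.62, 256.62], [0, 156.53], [-152.29, 152.29]. Speed limits (degrees/s): [136.94, 136.94, 159.86, 180, 180, 180].

INTERFACE

Orientations are given as [roll, pitch, yaw] about the fixed x, y, z axes, in that order (R = Rz(yaw) Ry(pitch) Rx(roll)).
In Python, from bench import r gives the robot as it stands. The module is installed in compiled form; this text tells all that it offers.
- The arm moves only by the tool jog_arm, never from a script. Its argument "rows" is a list of rows, each a list of 2 entries, a list of its own where there are three numbers: the shift along the tool's x, y, z in mm, then the turn, a rotation vector about the tool's x, y, z in rad. A call has 1 to 10 rows; each row is the pose to reach, as a shift and turn from the pose commanded when the call began, along the tool's axes at that moment; what a row does not reach only later rows make up. A row lasts 1/10 s, in which the tool goes at most 50 mm and 8.59 degrees, less where a joint would pass 70% of its speed; a pose out of reach is approached as far as the arm can. A call with a gripper value outside its range is refused whole. "grip" is the finger opening in mm, from 0 to 85.4, set as the call begins (left out, the last holds). The fingers move at their own pace and stop on an object; "force" is the grip in N (left out, the last holds). Time passes only in rows, so rows that repeat a pose let the fingers close. It gives the time, the measured TCP pose, the force, the opening and the grip force at its end, in the units of the state.
- r.sense(): the state, without advancing time (a new reading comes with each control period).
- r.snapshot(name): name is "side" or "top"; returns (picture, depth): 420x560x3 uint8, blue, green, red; 420x560 float32, mm along the optical axis (not along the pixel's ray), 0 where there is no reading.
- r.camera_params(name): a dict with "fx", "fy", "cx", "cy" (pixels), "dist_coeffs" ([k1, k2, p1, p2, k3] as OpenCV has them; the pictures are not rectified), "pose" (4x4, takes a point from camera to world coordinates). Camera axes: x right, y down, z forward; pixel columns grow to the right and rows downward; lengths in mm; the calibration is good to about 2 mm. A picture is of the moment at which its call begins. camera_params takes no time and is no camera call.
- r.hand_in(): hands the job in; it is judged then, once.
The state is a dict: "time": time; "joint_pos": joint angles; "qd": joint speeds; "joint_efforts": joint torques, N m; "tool_pos": TCP position; "tcp_rot": TCP orientation; "ft_force": force on the tool from outside, world axes, zero at the start; "wrist_torque": the same for the moment, N m; "finger_gap": finger opening in mm; "grip_force": force on a finger pad.
Only numpy, scipy, OpenCV 4.12 (cv2) and the standard library are available. Lean on these libraries where they do the work, as an engineer would, in place of code of your own. Each camera call takes 0.05 s, during which the arm holds its last target. There are 200 camera calls.

## Working session

There is one attempt and no reset: what is moved stays moved. The work goes in short steps, Python scripts to look and compute and a tool call to move; the robot and the scene stay as the last step left them, time stands still between calls to the robot, and variables do not carry over. Pictures are saved under pics/ and viewed, at most 10 in all, crops included, and the job is handed in when it is done.

Besides the shell and the picture viewer there is one more tool, called after ">>>" as name(argument=value, ...) on one line, values as JSON. jog_arm: Moves the arm, as the interface text tells. Its arguments: {"type":"object","properties":{"rows":{"type":"array"},"grip":{"type":"number"},"force":{"type":"number"}},"required":["rows"]}

```bash
mkdir -p pics; cat > h.py <<'E'
import numpy as np, cv2
from bench import r
def pts(name):
    im,d=r.snapshot(name); c=r.camera_params(name)
    K=np.array([[c['fx'],0,c['cx']],[0,c['fy'],c['cy']],[0,0,1]]);D=np.array(c['dist_coeffs'],float)
    g=np.stack(np.meshgrid(np.arange(560.),np.arange(420.)),-1).reshape(-1,1,2)
    n=cv2.undistortPoints(g,K,D).reshape(420,560,2)
    P=np.asarray(c['pose'],float)
    X=np.dstack([n*d[...,None],d])@P[:3,:3].T+P[:3,3]
    X[d==0]=np.nan
    return im,d,X,n,P
def ray(n,P,u,v,z):
    w=P[:3,:3]@np.r_[n[int(v),int(u)],1]; return P[:3,3]+w*(z-P[2,3])/w[2]
E
python3 - <<'E'
from h import *
for s in("side","top"):
    im,d,X,n,P=pts(s); cv2.imwrite(f"pics/{s}0.png",im); np.savez(f"{s}0.npz",im=im,X=X,n=n,P=P); print(s,P.round(2))
print(r.sense())
E
```

```text
side [[-9.60000e-01 -2.10000e-01  1.70000e-01  3.09100e+02]
 [-2.70000e-01  7.20000e-01 -6.40000e-01  9.91190e+02]
 [ 2.00000e-02 -6.60000e-01 -7.50000e-01  1.21801e+03]
 [ 0.00000e+00  0.00000e+00  0.00000e+00  1.00000e+00]]
top [[-3.00000e-02 -9.90000e-01  1.60000e-01  3.82200e+02]
 [-1.00000e+00  2.00000e-02 -1.00000e-02  1.56100e+01]
 [ 0.00000e+00 -1.60000e-01 -9.90000e-01  1.30467e+03]
 [ 0.00000e+00  0.00000e+00  0.00000e+00  1.00000e+00]]
{'time': 0.1, 'joint_pos': array([-7.63981959e+01,  7.50967169e+00,  8.53219321e+01, -8.63383241e-05,
        8.72612162e+01, -4.89098201e+00]), 'qd': array([ 0.04648787, -0.09258033, -0.03371861,  0.01503291, -0.0335924 ,
        0.00859089]), 'joint_efforts': array([ 8.22150323e-04, -5.70950568e+01, -5.01942837e+01, -1.28601641e-04,
        8.06878408e-03, -1.40291925e-05]), 'tool_pos': array([ 190.23903253, -568.53559452,  230.37150601]), 'tcp_rot': array([-1.79907511e+02, -7.82792271e-03,  1.84927840e+01]), 'ft_force': array([-0.22664174, -0.72815573, -0.34056532]), 'wrist_torque': array([ 0.02901221, -0.05245651, -0.00863265]), 'grip_force': 0.0, 'finger_gap': 85.15332900773683}
```

View pics/side0.png

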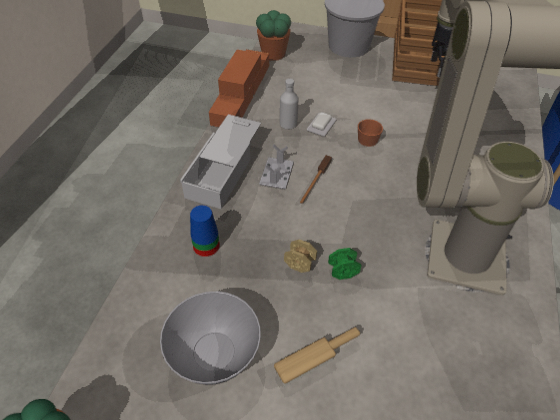

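View pics/top0.png

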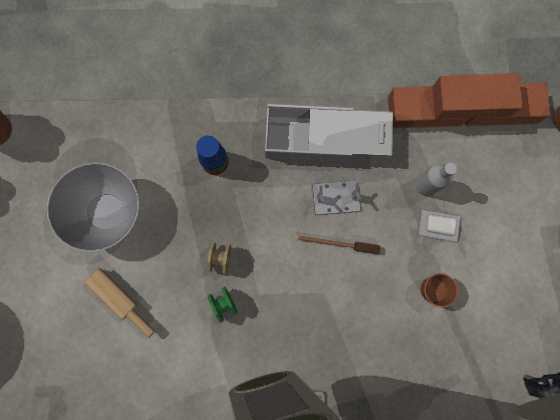

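Side view: rod at (302,200)–(327,160), natural reel at (300,256), green reel at (345,262), stand at (278,170). Top view: rod from tip (300,238) to handle (380,248), natural reel (219,259), green reel (222,304), stand (337,197).

Look-alikes in the top view: for the reel, green (222,304) against natural wood (219,259), so I choose the natural one. For the rod, the brush or paddle at (120,300) against the thin rod (340,243), so I choose the thin rod.

```bash
python3 - <<'E'
from h import *
f=np.load("top0.npz");im=f['im'];X=f['X'];n=f['n'];P=f['P']
cv2.imwrite("pics/crop.png",cv2.resize(im[160:330,190:400],None,fx=3.5,fy=3.5,interpolation=cv2.INTER_CUBIC))
hsv=cv2.cvtColor(im,cv2.COLOR_BGR2HSV)
def show(nm,m):
    p=X[m]; c=np.nanmean(p,0); q=p[:,:2]-c[:2]; w,v=np.linalg.eigh(q.T@q); a=v[:,1]; a=a*np.sign(a[1])
    t=q@a; s=q@[ -a[1],a[0]]
    print(nm,m.sum(),c.round(1),'axis deg',np.degrees(np.arctan2(a[1],a[0])).round(2),'t',t.min().round(1),t.max().round(1),'s',s.min().round(1),s.max().round(1),'zmax',p[:,2].max().round(1))
    r=cv2.minAreaRect(p[:,:2].astype(np.float32)); print('  rect',r)
def box(m,u0,u1,v0,v1):
    o=np.zeros_like(m);o[v0:v1,u0:u1]=m[v0:v1,u0:u1];return o
Z=X[...,2]
sat=(hsv[...,1]>75)
show('rod',box(sat&(Z<40),292,385,230,256))
show('handle',box(sat&(Z>17)&(Z<40),350,385,230,256))
show('bare',box(sat&(Z>9)&(Z<30),292,352,230,256))
show('reel',box(Z>20,200,240,235,282))
show('reeltop',box(Z>68,200,240,235,282))
show('stand plate',box((Z>4)&(Z<14),305,372,175,222))
show('forks',box(Z>45,305,385,175,222))
for k in range(10): pass
E
```

```text
rod 394 [ 492.7 -194.7   19.4] axis deg 79.55 t -89.3 137.9 s -11.6 10.4 zmax 33.4
  rect ((497.0196228027344, -170.751708984375), (227.04550170898438, 21.66771125793457), 80.11168670654297)
handle 201 [ 483.6 -246.3   23.8] axis deg 79.96 t -36.8 46.1 s -11.1 10.6 zmax 33.4
  rect ((484.6421203613281, -241.7571258544922), (82.89319610595703, 21.66771125793457), 80.11168670654297)
bare 169 [ 504.7 -130.9   15.9] axis deg 79.95 t -75.9 73.0 s -5.0 4.4 zmax 23.6
  rect ((504.3352966308594, -132.32351684570312), (148.88534545898438, 9.31489372253418), 79.6065444946289)
reel 461 [464.5 163.2  60.6] axis deg 163.38 t -42.2 40.8 s -29.9 29.3 zmax 85.2
  rect ((465.0950927734375, 163.41165161132812), (51.0518913269043, 78.96674346923828), 80.24542999267578)
reeltop 149 [465.5 164.   76.3] axis deg 84.72 t -26.7 26.0 s -32.6 29.1 zmax 85.2
  rect ((466.520263671875, 163.28823852539062), (50.47755432128906, 59.49007034301758), 79.58849334716797)
stand plate 1197 [ 629.9 -171.7    8.1] axis deg 90.84 t -101.2 91.0 s -71.5 70.4 zmax 14.0
  rect ((630.927001953125, -176.4674072265625), (190.3352813720703, 134.86119079589844), 87.86920928955078)
forks 141 [ 633.7 -171.5   69.9] axis deg 92.64 t -53.0 55.3 s -23.9 26.3 zmax 85.4
  rect ((632.4310913085938, -170.37725830078125), (48.93776321411133, 108.25424194335938), 3.350600481033325)
```

View pics/crop.png

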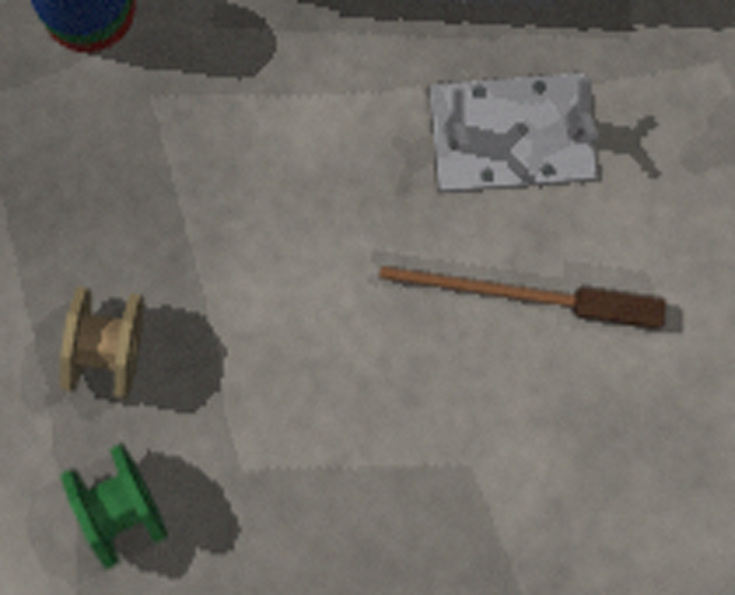

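The crop confirms the natural-wood reel, crop (100,340), and the thin rod with its dark handle, crop (620,307). The stand plate is at crop (515,132).

```bash
cat >> h.py <<'E'
from scipy.spatial.transform import Rotation as Ro
def go(p,yaw,roll=180,pitch=0):
    s=r.sense(); A=Ro.from_euler('xyz',s['tcp_rot'],degrees=True); B=Ro.from_euler('xyz',[roll,pitch,yaw],degrees=True)
    print('shift',A.inv().apply(np.array(p)-s['tool_pos']).round(1),'turn',(A.inv()*B).as_rotvec().round(3),'t',round(s['time'],2))
E
python3 - <<'E'
from h import *
f=np.load("top0.npz");im=f['im'];n=f['n'];P=f['P']
# stand plate: bluish-grey vs ground; contour corners cast onto z=8
b=im.astype(int);m=((b[...,0]-b[...,2])>-3).astype(np.uint8);m[:170]=0;m[225:]=0;m[:,:300]=0;m[:,372:]=0
m=cv2.morphologyEx(m,cv2.MORPH_CLOSE,np.ones((7,7)));m=cv2.morphologyEx(m,cv2.MORPH_OPEN,np.ones((9,9)))
c=max(cv2.findContours(m,0,1)[0],key=cv2.contourArea)
w=np.array([ray(n,P,*q[0],8)[:2] for q in c],np.float32);print(cv2.minAreaRect(w),cv2.boundingRect(c))
go([483.3,-249.5,100],80)
E
```

```text
((630.85693359375, -171.9824676513672), (91.32075500488281, 132.09364318847656), 3.3947079181671143) (313, 181, 47, 34)
shift [ 379.1 -209.4  130.8] turn [-1.000e-03 -1.000e-03 -1.074e+00] t 0.1
```

>>> jog_arm(rows=[[[380,-210,110],[0,0,-1.073]],[[380,-210,110],[0,0,-1.073]],[[380,-210,110],[0,0,-1.073]],[[380,-210,110],[0,0,-1.073]],[[380,-210,110],[0,0,-1.073]],[[380,-210,110],[0,0,-1.073]],[[380,-210,110],[0,0,-1.073]],[[380,-210,110],[0,0,-1.073]],[[380,-210,110],[0,0,-1.073]],[[380,-210,110],[0,0,-1.073]]], grip=70)

```text
time: 1.1
tool_pos: [485.8, -244.0, 118.8]
tcp_rot: [-179.9, -0.2, 80.3]
ft_force: [-0.9, -0.0, -0.7]
finger_gap: 70.3
grip_force: 0.0
```

>>> jog_arm(rows=[[[0,0,60],[0,0,0]],[[0,0,60],[0,0,0]],[[0,0,60],[0,0,0]]])

```text
time: 1.4
tool_pos: [481.6, -248.1, 58.7]
tcp_rot: [-179.7, -0.1, 80.0]
ft_force: [0.8, 0.5, 0.4]
finger_gap: 70.3
grip_force: 0.0
```

```bash
python3 - <<'E'
from h import *
print(r.sense()['tool_pos'],r.sense()['tcp_rot'])
go([483.3,-249.5,3.5],80)
im,d,X,n,P=pts("side"); cv2.imwrite("pics/s1.png",cv2.resize(im[110:230,240:400],None,fx=4,fy=4))
E
```

```text
[ 481.57420751 -248.12564191   58.65255121] [-1.79654962e+02 -1.35562191e-01  7.99545544e+01]
shift [-1.2  2.3 55.1] turn [-0.006 -0.002 -0.001] t 1.4
```

View pics/s1.png

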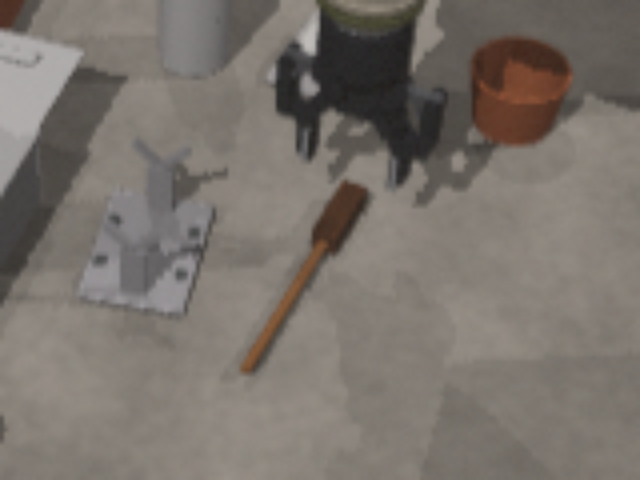

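The side crop shows the open gripper straddling the handle, crop (340,215), with nothing in the way.

>>> jog_arm(rows=[[[-0.5,2,30],[0,0,0]],[[-1,2,50],[0,0,0]],[[-1,2,55],[0,0,0]],[[-1,2,55],[0,0,0]]])

```text
time: 1.85
tool_pos: [486.0, -251.3, 7.2]
tcp_rot: [180.0, 0.0, 79.9]
ft_force: [0.3, -0.4, 0.2]
finger_gap: 70.1
grip_force: 0.0
```

>>> jog_arm(rows=[[[0,0,0],[0,0,0]],[[0,0,0],[0,0,0]],[[0,0,0],[0,0,0]],[[0,0,0],[0,0,0]],[[0,0,0],[0,0,0]],[[0,0,0],[0,0,0]],[[0,0,0],[0,0,0]],[[0,0,0],[0,0,0]]], grip=10, force=80)

```text
time: 2.65
tool_pos: [486.9, -251.3, 7.9]
tcp_rot: [179.9, 0.1, 80.0]
ft_force: [-1.0, -0.1, 6.0]
finger_gap: 22.2
grip_force: 80.2
```

>>> jog_arm(rows=[[[0,0,-30],[0,0,0]],[[0,0,-60],[0,0,0]],[[0,0,-60],[0,0,0]],[[50,-45,-60],[0,0,0]],[[100,-85,-60],[0,0,0]],[[153,-93,-60],[0,0,0]],[[153,-93,-60],[0,0,0]],[[153,-93,-60],[0,0,0]],[[153,-93,-60],[0,0,0]],[[153,-93,-60],[0,0,0]]])

```text
time: 3.65
tool_pos: [421.3, -84.4, 66.5]
tcp_rot: [180.0, 0.0, 80.0]
ft_force: [-0.5, -0.8, -0.9]
finger_gap: 21.7
grip_force: 79.3
```

```bash
python3 - <<'E'
from h import *
s=r.sense();print(s['tool_pos'],s['tcp_rot'],s['ft_force'],s['wrist_torque'])
im,d,X,n,P=pts("top"); cv2.imwrite("pics/a.png",im); np.savez("top1.npz",im=im,X=X,n=n,P=P)
im2,d,X,n,P=pts("side"); np.savez("side1.npz",im=im2,X=X,n=n,P=P)
cv2.imwrite("pics/a.png",np.hstack([cv2.resize(im[190:330,190:330],(400,400)),cv2.resize(im2[160:300,250:390],(400,400))]))
E
```

```text
[421.33645067 -84.43509373  66.46860739] [1.79964477e+02 2.33784625e-02 7.99648600e+01] [-0.47787241 -0.79476414 -0.94073176] [-0.04209062 -0.04703655  0.02057147]
```

View pics/a.png

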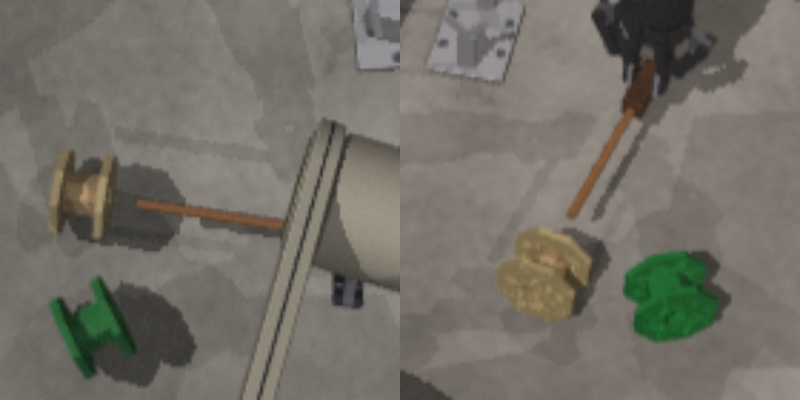

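The left half is the top view, with the rod held level and its tip at crop (138,204), just short of the reel at (85,195). In the right half (side view) the tip is at (573,215) and the natural reel at (543,272).

```bash
python3 - <<'E'
from h import *
def mask(im,lo,box):
    h=cv2.cvtColor(im,cv2.COLOR_BGR2HSV); m=(h[...,1]>120)&(h[...,0]<14)&(h[...,2]>60)
    o=np.zeros_like(m);u0,u1,v0,v1=box;o[v0:v1,u0:u1]=m[v0:v1,u0:u1];return o
L={}
for s,b in(("top",(230,300,250,280)),("side",(303,345,190,240))):
    f=np.load(s+"1.npz");im,X,n,P=[f[k] for k in('im','X','n','P')]
    m=mask(im,0,b);p=X[m];p=p[~np.isnan(p[:,0])]
    c=np.median(p,0);v=np.linalg.svd(p-p.mean(0))[2][0];v*=np.sign(v[1]);t=(p-p.mean(0))@v
    print(s,m.sum(),'c',p.mean(0).round(1),'dir az',np.degrees(np.arctan2(v[1],v[0])).round(2),'el',np.degrees(np.arcsin(v[2])).round(2),'tip',(p.mean(0)+v*t.max()).round(1),'std',np.std(p-p.mean(0)-np.outer(t,v),axis=0).round(1))
    # 2D line of pixels -> interpretation plane
    ys,xs=np.nonzero(m);w=n[m];mu=w.mean(0);dv=np.linalg.svd(w-mu)[2][0]
    nn=P[:3,:3]@np.cross(np.r_[mu,1],np.r_[dv,0]);L[s]=(nn/np.linalg.norm(nn),P[:3,3])
    k=xs.argmin() if s=="top" else ys.argmax();print('  tip px',xs[k],ys[k])
n1,o1=L['top'];n2,o2=L['side'];d=np.cross(n1,n2);d/=np.linalg.norm(d);d*=np.sign(d[1])
for y in(-20,109,163):
    q=np.linalg.solve(np.array([n1,n2,[0,1,0]]),[n1@o1,n2@o2,y]);print('two-view axis at y',y,q.round(1))
print('az',np.degrees(np.arctan2(d[1],d[0])),'el',np.degrees(np.arcsin(d[2])))
f=np.load("side1.npz");im,X=f['im'],f['X'];h=cv2.cvtColor(im,cv2.COLOR_BGR2HSV)
o=np.zeros(h.shape[:2],bool);o[235:275,283:318]=1
m=o&(X[...,2]>10)&(h[...,1]>60)&(h[...,0]<35);p=X[m];print('reel side',m.sum(),cv2.minAreaRect(p[:,:2].astype(np.float32)),p[:,2].max())
f=np.load("top1.npz");X=f['X'];o=np.zeros(h.shape[:2],bool);o[235:282,200:236]=1;p=X[o&(X[...,2]>20)];print('reel top',cv2.minAreaRect(p[:,:2].astype(np.float32)))
E
```

```text
top 124 c [441.1  44.4  74.6] dir az 79.76 el -0.23 tip [452.7 108.3  74.4] std [1.8 0.3 2.5]
  tip px 238 261
side 130 c [438.7  12.5  76.5] dir az 79.63 el -2.11 tip [457.2 113.3  72.7] std [3.7 0.7 3.4]
  tip px 309 235
two-view axis at y -20 [428.7 -20.   93.3]
two-view axis at y 109 [452.1 109.   89.6]
two-view axis at y 163 [461.9 163.   88.1]
az 79.72266023924345 el -1.610730785833101
reel side 744 ((466.25653076171875, 153.33631896972656), (88.16317749023438, 81.18036651611328), 80.83934020996094) 84.52688465203846
reel top ((465.3983154296875, 163.3404541015625), (50.3382568359375, 79.55033111572266), 80.1592025756836)
```

>>> jog_arm(rows=[[[0,2.5,15],[0,0,0]],[[0,2.5,30],[0,0,0]],[[0,2.5,30],[0,0,0]],[[0,2.5,30],[0,0,0]],[[15,2.5,30],[0,0,0]],[[28,2.5,30],[0,0,0]],[[36,2.5,30],[0,0,0]],[[44,2.5,30],[0,0,0]],[[50,2.5,30],[0,0,0]],[[50,2.5,30],[0,0,0]]])

```text
time: 4.75
tool_pos: [432.3, -34.5, 36.5]
tcp_rot: [180.0, -0.0, 80.0]
ft_force: [-0.4, -0.1, -0.1]
finger_gap: 22.1
grip_force: 79.3
```

```bash
python3 - <<'E'
from h import *
im,d,X,n,P=pts("top"); im2,*_=pts("side")
cv2.imwrite("pics/b.png",np.hstack([cv2.resize(im[220:300,200:280],(400,400)),cv2.resize(im2[200:280,270:350],(400,400))]))
o=np.zeros(X.shape[:2],bool);o[235:282,200:236]=1;p=X[o&(X[...,2]>20)];print('reel top',cv2.minAreaRect(p[:,:2].astype(np.float32)))
s=r.sense();print(s['tool_pos'],s['ft_force'],s['wrist_torque'])
E
```

```text
reel top ((463.48858642578125, 153.55274963378906), (71.18115234375, 79.36823272705078), 79.95829010009766)
[432.14832134 -35.04732215  36.3333966 ] [-1.01425349e-03 -1.27285578e+00 -1.87010903e+00] [-0.02116963 -0.00914049  0.02647121]
```

View pics/b.png

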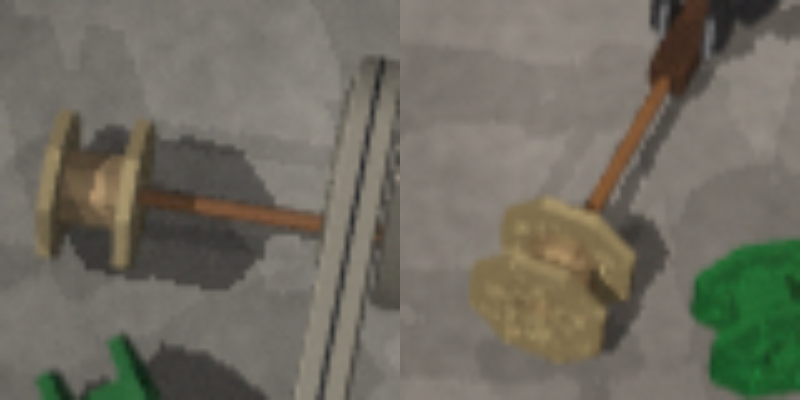

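The top half shows the rod entering the reel's near flange at its middle, crop (142,192). Forces are nil and the reel hasn't moved.

>>> jog_arm(rows=[[[8,0,0],[0,0,0]],[[16,0,0],[0,0,0]],[[24,0,0],[0,0,0]],[[32,0,0],[0,0,0]],[[40,0,0],[0,0,0]],[[50,0,0],[0,0,0]],[[60,0,0],[0,0,0]],[[70,0,0],[0,0,0]],[[80,0,0],[0,0,0]],[[85,0,0],[0,0,0]]])

```text
time: 5.85
tool_pos: [447.1, 49.8, 36.3]
tcp_rot: [180.0, -0.0, 80.0]
ft_force: [-0.4, 0.5, -0.0]
finger_gap: 22.3
grip_force: 79.3
```

```bash
python3 - <<'E'
from h import *
im,d,X,n,P=pts("top"); im2,*_=pts("side")
cv2.imwrite("pics/c.png",np.hstack([cv2.resize(im[210:310,180:280],(400,400)),cv2.resize(im2[200:300,250:350],(400,400))]))
o=np.zeros(X.shape[:2],bool);o[235:282,200:236]=1;p=X[o&(X[...,2]>62)];print('reel top',cv2.minAreaRect(p[:,:2].astype(np.float32)))
s=r.sense();print(s['tool_pos'],s['ft_force'],s['wrist_torque'])
E
```

```text
reel top ((448.1244201660156, 136.36410522460938), (115.44987487792969, 90.22491455078125), 75.02450561523438)
[447.01793778  49.4444274   36.28313469] [-0.25534721  0.14328398 -0.38863695] [ 0.00542529 -0.02298864 -0.05133932]
```

View pics/c.png

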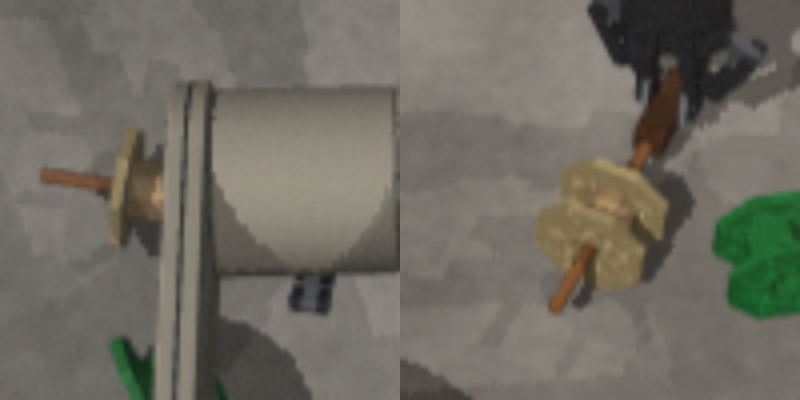

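The rod is right through: its tip sticks out beyond the far flange at crop (42,175) in the top half and (555,308) in the side half. Next I lift gently with the tip slightly up.

>>> jog_arm(rows=[[[0,0,-3],[0,0.01,0]],[[0,0,-6],[0,0.02,0]],[[0,0,-9],[0,0.03,0]],[[0,0,-13],[0,0.03,0]],[[0,0,-20],[0,0.03,0]],[[0,0,-30],[0,0.03,0]],[[0,0,-40],[0,0.03,0]],[[0,0,-48],[0,0.03,0]],[[0,0,-50],[0,0.03,0]],[[0,0,-50],[0,0.03,0]]])

```text
time: 6.95
tool_pos: [447.4, 48.7, 86.9]
tcp_rot: [179.9, -1.7, 80.0]
ft_force: [-0.4, 0.6, -0.2]
finger_gap: 22.2
grip_force: 79.2
```

```bash
python3 - <<'E'
from h import *
im2,d,X,n,P=pts("side")
s=r.sense();print(s['tool_pos'],s['tcp_rot'],s['ft_force'],s['wrist_torque'],s['finger_gap'])
cv2.imwrite("pics/d.png",cv2.resize(im2[170:300,240:390],(750,600)))
h=cv2.cvtColor(im2,cv2.COLOR_BGR2HSV);o=np.zeros(h.shape[:2],bool);o[200:300,255:340]=1
m=o&(h[...,1]>60)&(h[...,0]>14)&(h[...,0]<35)&(X[...,2]>20);p=X[m];print(m.sum(),np.percentile(p,[2,50,98],axis=0).round(1))
E
```

```text
[446.96307529  48.75332181  86.36645998] [179.98640591  -1.71835735  79.98073679] [ 0.53622546  0.4198599  -1.34691252] [-0.08292232 -0.04319201 -0.00555421] 21.829061615301804
791 [[429.1 142.2  58.8]
 [465.5 186.  104.1]
 [508.6 199.  130.7]]
```

View pics/d.png

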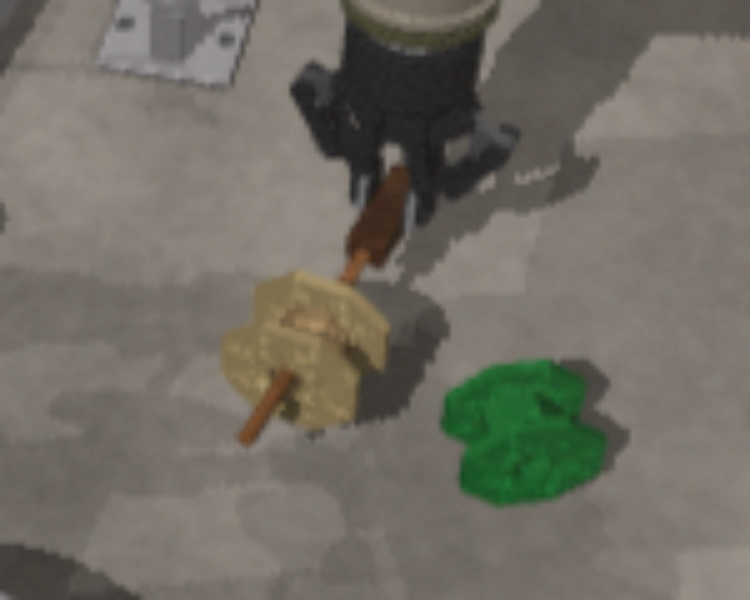

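The reel hangs on the rod between handle and tip, with the tip at (245,438) and the flanges at (305,350). Next I carry it high to the stand.

```bash
python3 - <<'E'
from h import *
go([447,49,160],80,180,-1.72); go([641.3,-288,160],93.3,180,-1.72)
E
```

```text
shift [  2.5   0.  -73.6] turn [ 0.  0. -0.] t 7.0
shift [-295.5  250.   -82.5] turn [ 0.007  0.    -0.232] t 7.0
```

>>> jog_arm(rows=[[[0,0,-8],[0,0,0]],[[0,0,-20],[0,0,0]],[[0,0,-35],[0,0,0]],[[0,0,-50],[0,0,0]],[[-2,2,-63],[0,0,0]],[[-10,8,-71],[0,0,-0.01]],[[-22,18,-74],[0,0,-0.02]],[[-38,32,-75],[0.001,0,-0.04]],[[-58,48,-76],[0.002,0,-0.06]],[[-80,67,-76],[0.002,0,-0.08]]])

```text
time: 8.0
tool_pos: [499.1, -45.3, 160.2]
tcp_rot: [180.0, -1.7, 84.7]
ft_force: [0.9, -0.0, -1.8]
finger_gap: 21.8
grip_force: 79.2
```

>>> jog_arm(rows=[[[-24,20,-1],[0,0,-0.02]],[[-48,40,-1],[0.001,0,-0.04]],[[-72,60,-2],[0.002,0,-0.06]],[[-96,80,-3],[0.002,0,-0.08]],[[-120,100,-3],[0.003,0,-0.1]],[[-142,118,-4],[0.004,0,-0.12]],[[-160,132,-4],[0.004,0,-0.13]],[[-173,143,-5],[0.005,0,-0.14]],[[-180,149,-5],[0.005,0,-0.152]],[[-180,149,-5],[0.005,0,-0.152]]])

```text
time: 9.0
tool_pos: [629.9, -238.7, 159.0]
tcp_rot: [-180.0, -1.7, 93.2]
ft_force: [-0.4, 0.2, -1.4]
finger_gap: 22.1
grip_force: 79.2
```

```bash
python3 - <<'E'
from h import *
s=r.sense();print(s['tool_pos'],s['tcp_rot'],s['ft_force'],s['finger_gap'])
go([641.3,-288,160],93.3,180,-1.72)
im,d,X,n,P=pts("top");im2,d2,X2,n2,P2=pts("side")
np.savez("e.npz",im=im,X=X,im2=im2,X2=X2)
cv2.imwrite("pics/e.png",np.hstack([cv2.resize(im[130:270,250:390],(400,400)),cv2.resize(im2[90:230,220:360],(400,400))]))
E
```

```text
[ 629.86127863 -238.68019454  159.00116667] [-179.96983074   -1.72196346   93.23882353] [-0.42089804  0.17496052 -1.35168065] 22.097980137389175
shift [-49.8   8.6  -2.5] turn [-0.    -0.    -0.001] t 9.0
```

View pics/e.png

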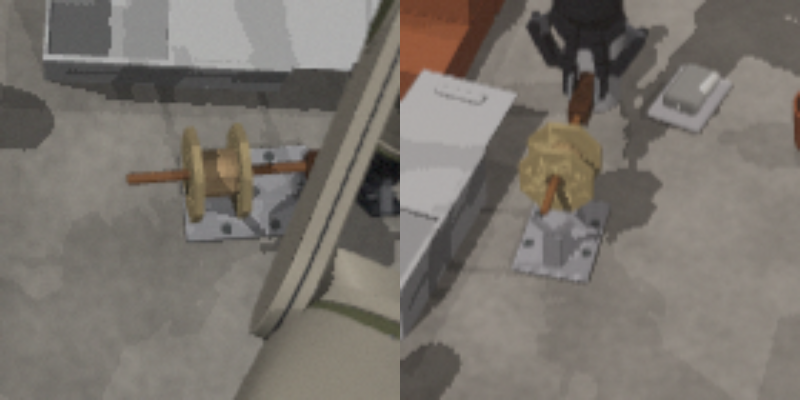

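Both views show the reel on the rod, about 50 mm short of the stand's middle: tip at crop (130,178), reel at (218,170), stand plate around (245,192).

```bash
python3 - <<'E'
from h import *
f=np.load("e.npz");im,X=f['im'],f['X'];h=cv2.cvtColor(im,cv2.COLOR_BGR2HSV)
o=np.zeros(h.shape[:2],bool);o[170:212,290:350]=1
m=o&(X[...,2]>150)&(h[...,0]>13)&(h[...,0]<35)&(h[...,1]>50);p=X[m];print('reel',m.sum(),cv2.minAreaRect(p[:,:2].astype(np.float32)),np.percentile(p[:,2],[5,50,98]))
m=o&(h[...,1]>120)&(h[...,0]<13);m[:,315:]=0;p=X[m];p=p[p[:,2]>120];c=p.mean(0);v=np.linalg.svd(p-c)[2][0];v*=np.sign(v[1]);print('rod',len(p),c,v,'tip',c+v*((p-c)@v).max())
E
```

```text
reel 548 ((613.25732421875, -112.22113037109375), (92.04234313964844, 109.69683837890625), 37.69731521606445) [159.51471988 180.33015652 203.06137946]
rod 32 [616.31682231 -70.75089048 171.63360962] [-0.054005    0.99748078  0.04599524] tip [614.87306594 -44.08448736 172.86323485]
```

>>> jog_arm(rows=[[[-4,1,0],[0,0,0]],[[-12,3,0],[0,0,0]],[[-24,5,-1],[0,0,0]],[[-36,7,-1],[0,0,0]],[[-45,8,-2],[0,0,0]],[[-50,9,-2],[0,0,0]],[[-50,9,-2],[0,0,0]],[[-50,9,-2],[0,0,0]]])

```text
time: 9.9
tool_pos: [641.6, -286.8, 159.8]
tcp_rot: [-180.0, -1.7, 93.3]
ft_force: [0.2, -0.7, -0.5]
finger_gap: 21.9
grip_force: 79.2
```

```bash
python3 - <<'E'
from h import *
s=r.sense();print(s['tool_pos'],s['tcp_rot'],s['ft_force'])
go([641.8,-288,85],93.3,180,-1); go([641.8,-288,63],93.3,180,0)
E
```

```text
[ 641.61575221 -286.75444306  159.79606095] [-179.98341296   -1.74017501   93.25385562] [ 0.18252706 -0.70260129 -0.5157878 ]
shift [-3.5  0.1 74.7] turn [-0.    -0.013 -0.001] t 9.9
shift [-4.2  0.1 96.7] turn [-0.    -0.03  -0.001] t 9.9
```

>>> jog_arm(rows=[[[0,0,8],[0,0,0]],[[-1,0,22],[0,0,0]],[[-2,0,36],[0,0,0]],[[-2,0,50],[0,-0.005,0]],[[-3,0,62],[0,-0.01,0]],[[-3,0,72],[0,-0.015,0]],[[-4,0,80],[0,-0.02,0]],[[-4,0,86],[0,-0.025,0]],[[-4,0,90],[0,-0.03,0]],[[-4,0,90],[0,-0.03,0]]])

```text
time: 10.9
tool_pos: [641.6, -287.8, 69.5]
tcp_rot: [-180.0, -0.0, 93.3]
ft_force: [-0.9, -0.0, 0.2]
finger_gap: 22.1
grip_force: 79.2
```

>>> jog_arm(rows=[[[0,0,2],[0,0,0]],[[0,0,4],[0,0,0]],[[0,0,6],[0,0,0]],[[0,0,6],[0,0,0]]])

```text
time: 11.3
tool_pos: [641.6, -288.1, 63.7]
tcp_rot: [-180.0, -0.0, 93.3]
ft_force: [-0.2, -0.2, -1.2]
finger_gap: 21.9
grip_force: 79.2
```

```bash
python3 - <<'E'
from h import *
s=r.sense();print(s['tool_pos'],s['tcp_rot'],s['ft_force'],s['wrist_torque'])
im,d,X,n,P=pts("top");im2,d2,X2,n2,P2=pts("side")
np.savez("f.npz",im=im,X=X,im2=im2,X2=X2)
cv2.imwrite("pics/f.png",np.hstack([cv2.resize(im[150:250,280:380],(400,400)),cv2.resize(im2[120:220,225:325],(400,400))]))
E
```

```text
[ 641.63499742 -288.06578655   63.70035551] [-1.79985186e+02 -8.19124981e-03  9.32668500e+01] [-0.19306271 -0.17930801 -1.21037024] [-0.07702252  0.00407678 -0.02471547]
```

View pics/f.png

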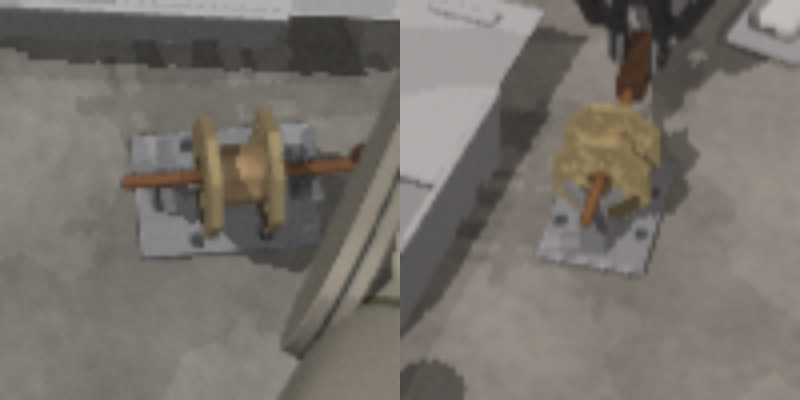

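The reel sits between the forks (top half, fork at (155,190), right fork around (295,170)) and the rod is above both notches. No contact force yet, so I lower the last millimetres.

>>> jog_arm(rows=[[[0,0,0.7],[0,0,0]],[[0,0,1.5],[0,0,0]],[[0,0,1.5],[0,0,0]]])

```text
time: 11.7
tool_pos: [641.9, -288.1, 62.7]
tcp_rot: [180.0, 0.0, 93.3]
ft_force: [-0.5, -0.2, 0.9]
finger_gap: 21.9
grip_force: 79.4
```

>>> jog_arm(rows=[[[0,0,0.7],[0,0,0]],[[0,0,1.5],[0,0,0]],[[0,0,1.5],[0,0,0]]])

```text
time: 12.0
tool_pos: [642.1, -288.2, 61.9]
tcp_rot: [180.0, 0.0, 93.3]
ft_force: [-2.9, 0.4, 6.7]
finger_gap: 22.3
grip_force: 80.1
```

>>> jog_arm(rows=[[[0,-0.5,0],[0,0,0]],[[0,-1,0],[0,0,0]],[[0,-1,0],[0,0,0]]])

```text
time: 12.3
tool_pos: [641.7, -288.3, 62.0]
tcp_rot: [179.9, 0.0, 93.3]
ft_force: [2.3, -0.5, 4.7]
finger_gap: 22.2
grip_force: 80.0
```

```bash
python3 - <<'E'
from h import *
s=r.sense();print(s['tool_pos'],s['ft_force'],s['wrist_torque'])
E
```

```text
[ 641.69656108 -288.26288005   61.97176815] [ 2.27362279 -0.54572638  4.72931184] [ 0.43670668 -0.29494352 -0.16747387]
```

>>> jog_arm(rows=[[[0,0.5,0],[0,0,0]],[[0,0.5,0],[0,0,0]],[[0,0.5,0],[0,0,0]]], force=20)

```text
time: 12.6
tool_pos: [641.8, -288.3, 61.8]
tcp_rot: [179.9, 0.0, 93.3]
ft_force: [0.2, -0.3, 5.9]
finger_gap: 21.8
grip_force: 80.1
```

>>> jog_arm(rows=[[[0,0,0],[0,0,0]],[[0,0,0],[0,0,0]],[[0,0,0],[0,0,0]],[[0,0,0],[0,0,0]],[[0,0,0],[0,0,0]]], grip=50)

```text
time: 13.1
tool_pos: [641.0, -288.0, 60.6]
tcp_rot: [-180.0, -0.0, 93.3]
ft_force: [0.1, -0.1, 0.3]
finger_gap: 50.2
grip_force: 0.0
```

>>> jog_arm(rows=[[[0,0,-10],[0,0,0]],[[0,0,-25],[0,0,0]],[[0,0,-50],[0,0,0]],[[0,0,-80],[0,0,0]],[[-20,0,-120],[0,0,0]],[[-60,0,-140],[0,0,0]],[[-100,0,-150],[0,0,0]],[[-100,0,-150],[0,0,0]],[[-100,0,-150],[0,0,0]],[[-100,0,-150],[0,0,0]]])

```text
time: 14.1
tool_pos: [647.1, -387.2, 211.4]
tcp_rot: [180.0, -0.0, 93.3]
ft_force: [0.2, 0.5, -0.1]
finger_gap: 50.1
grip_force: 0.0
```

```bash
python3 - <<'E'
from h import *
s=r.sense();print(s['tool_pos'],s['ft_force'],s['finger_gap'])
f0=np.load("side0.npz")
im2,d,X,n,P=pts("side");cv2.imwrite("pics/g.png",cv2.resize(im2[110:230,220:340],(600,600)))
h=cv2.cvtColor(im2,cv2.COLOR_BGR2HSV);o=np.zeros(h.shape[:2],bool);o[110:230,240:305]=1
m=o&(h[...,1]>60)&(h[...,0]>14)&(h[...,0]<35);print('reel',m.sum(),np.nanpercentile(X[m],[3,50,97],axis=0).round(1))
m=o&(h[...,1]>110)&(h[...,0]<13);p=X[m];i=p[:,1].argsort();print('rod',m.sum());print(np.array([q.mean(0) for q in np.array_split(p[i],6)]).round(1))
E
```

```text
[ 647.06172346 -387.16329315  211.36063218] [ 0.21817414  0.47788641 -0.08408065] 50.06156621723407
reel 527 [[ 597.7 -193.5   32.4]
 [ 631.9 -148.7   77.8]
 [ 673.3 -138.2  101.2]]
rod 127
[[ 840.4 -418.5   20.4]
 [ 718.6 -339.6   63.5]
 [ 642.  -289.5   78.8]
 [ 639.9 -269.2   78.9]
 [ 640.6 -252.4   76.8]
 [ 635.7 -172.2   72.1]]
```

The measured heights match a seated rod: handle top about 79 mm (67+12), bare rod top about 72 mm (67+5), reel top about 101 mm (61+40). The reel is centred between the forks and the gripper is clear.

```bash
python3 -c "
from bench import r
print(r.hand_in())"
```

```text
the job is handed in; nothing more can be done
None
```

I threaded the rod through the natural-wood reel and carried the reel on it to the stand. The rod now rests in both forks with the reel hanging between them; I then let go, backed the gripper clear and handed in at about 14 s. The final check was by depth measurement, since my ten pictures were used up, and the hand-in gave no verdict.

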